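# Set the stroke dial of a rivet setting unit by clicks

## Robot

A 7-joint arm with a two-finger parallel gripper is mounted at the origin on the work surface. World frame = base frame: x ahead of the robot, y to its left, z up, the work surface at z = 0. Lengths are in mm, angles in rad, forces in N, time in s.
With the tool pointing down it reaches from about 400 to 875 mm from the base axis. Payload 4.4 kg.
Tool frame: the origin (TCP) lies midway between the tips of the shut fingers; the grasp point (between the pads) lies 19 mm behind it; x points along the fingers, z is the direction in which the jaws open and shut, and the axes are right-handed (so a half turn about x gives the same grasp; the last joint's range is limited). The gripper opens to 85 mm and grips with 20 to 120 N. Pads are 22 mm wide; open, the fingers measure 114 mm over their backs; the gripper's body (76 mm by 85 mm) begins 54 mm behind the grasp point. The pads swing forward as they close: fully open they stand 13 mm farther back than shut.
Start: joints at [1.211, 0.628, 0.038, 1.517, -0.027, 0.996, -0.02], TCP at [188.262, -622.154, 231.313] pointing down, gripper open.
Joint ranges: [-3.06, 3.06], [-0.37, 2.12], [-1.25, 1.32], [0.18, 2.47], [-1.1, 4.24], [0.23, 1.98], [-2.94, 2.94]. Speed limits (rad/s): [2.57, 2.57, 3.14, 3.14, 3.14, 3.14, 3.14].

## Interface

Orientations are given as [roll, pitch, yaw] about the fixed x, y, z axes, in that order (R = Rz(yaw) Ry(pitch) Rx(roll)).
In Python, from cell import ctrl gives the robot as it stands. The module is installed in compiled form; this text tells all that it offers.
- The arm moves only by the tool servo_tool, never from a script. Its argument "rows" is a list of rows, each an object of numbers: "dx", "dy", "dz": the shift along the tool's x, y, z in units of 750 mm (1.0 is 750 mm); "wx", "wy", "wz": the turn, a rotation vector about the tool's x, y, z in units of 6 degrees (1.0 is 6 degrees); "fingers": the closure, from 0 (fully open) to 1 (shut). In form: [{"dx": .., "dy": .., "dz": .., "wx": .., "wy": .., "wz": .., "fingers": ..}, ...]. A call has 1 to 5 rows; each row shifts and turns the commanded pose from where the row before left it, along the tool's axes as they then stand; what a row does not reach is not made up. A row lasts 1/8 s, in which the tool goes at most 62.5 mm and 10.7 degrees, less where a joint would pass 70% of its speed; a pose out of reach is approached as far as the arm can. A call with a number of a shift or a turn outside -1 to 1 is refused whole. A call with a gripper value outside its range is refused whole. The fingers move at their own pace and stop on an object; the grip force is fixed at half the most. Time passes only in rows, so rows that do not move let the fingers close. It gives the time, the measured TCP pose, the force and the opening at its end, in the units of the state.
- ctrl.read_state(): the state, without advancing time (a new reading comes with each control period).
- ctrl.get_image(name): name is "scene" or "top" or "wrist"; returns the picture (384x512x3 uint8, red, green, blue); there is no depth.
- ctrl.camera_info(name): a dict with "fovy" (degrees; the focal length in pixels is half the picture's height over the tangent of half this angle, whatever the lens; pixels are square), "cx", "cy" (the principal point, pixels), "R" (3x3) and "t" (3): a world point X has camera coordinates R X + t. Camera axes: x right, y down, z forward; pixel columns grow to the right and rows downward; lengths in mm; the calibration is good to about 2 mm. The wrist camera is an equidistant fisheye: a pixel r from the principal point sees the ray r / f radians off the axis. A picture is of the moment at which its call begins: read the wrist's pose just before it. camera_info takes no time and is no camera call; for the wrist camera it gives the pose at the moment of the call.
- ctrl.finish_job(): hands the job in, once; it reports no verdict.
Trained networks look in the newest picture that a camera, given by its name, has taken for a name from the list of things; names that differ only in an ending like _2 or _b are one class to them, and where a whole thing is asked for, a point or a joint stands for the part that bears it (a point fixed in the world has none). Each returns a list of dicts, best first, with "conf" (0 to 1); they miss things now and then, are a little off and sometimes report something else, mostly with a low value. They report only what shows in the picture. A call takes as long as a camera call.
- ctrl.search_frame(label, camera): "extent" ([centre column, centre row, width, height] in pixels, round what is visible of it).
- ctrl.silhouettes(label, camera): "region" (384x512 bool, what is visible of it) and "extent" ([centre column, centre row, width, height] in pixels, round what is visible of it).
- ctrl.mark_of(label, camera): "point" ([column, row] in pixels: a listed point, or the origin of a listed thing).
The state is a dict: "clock": time; "qpos": joint angles; "qd": joint speeds; "tau": joint torques, N m; "eef_pos": TCP position; "tool_rot": TCP orientation; "force": force on the tool from outside, world axes, zero at the start; "torque": the same for the moment, N m; "width": finger opening in mm.
Only numpy, scipy, OpenCV 4.12 (cv2) and the standard library are available. Lean on these libraries where they do the work, as an engineer would, in place of code of your own. Each camera call takes 0.05 s, during which the arm holds its last target.

## Task

Set the stroke on the bench rivet setting unit: turn its round click dial anticlockwise until it comes gently up against its stop, without forcing it, then turn it back clockwise by exactly six clicks. Then throw the locking lever next to it fully over to the far side, without straining it, let go of everything and leave the other things on the bench where they are.

Things in the scene. Friction and masses are not known exactly. Their poses are not given: they have to be found in the camera images.
- unit: (all sizes in mm) bench setting unit, fixed: grey casting with aluminium top plate, 120 (x) x 260 (y) x 60 high; flange 8 high sticks out 20 at each y end, air port 25 at the back (+x). Origin: centre of its underside, z up. On its top face (z = 60), in its frame: click dial at x 0, y +60; locking lever at x 0, y -75.
- dial_grip (a point): point on the click dial's vertical axis at the height to grip, 26 above the unit's top face; fixed to the unit, it does not turn. The dial: round fluted black rubber knob (grippy) without pointer or scale, diameter 46 over the flutes (44 grip), from 8 to 42 above the top face, over a collar of diameter 60, 6 high. The nearest neighbour, the nosepiece, has its centre 70 or more from its axis.
- dial_top (a point): centre of the dial's top, 42 above the unit's top face. The dial clicks about every 20 degrees, 12 clicks in all: going over a crest takes about 0.13 N m, then it pulls itself on (about -0.11 N m) into the next notch and rests there when let go. Six clicks are counted from notch zero, at the stop. At the start it rests an unknown 1 to 4 clicks clockwise (seen from above) of its stop.
- collar_lug (a point): top of a small lug on the rim of the steel collar under the dial, 32 from the dial's axis; points to the unit's +y at rest. The dial's stop, met going anticlockwise at notch zero, is carried by this collar: it is hard up to about 0.25 N m, then the sprung collar gives, the push rising to 0.5 N m after 10 degrees; beyond 14 degrees (0.63 N m) it is over-forced. Let go, it springs back.
- pin_tip (a point): top of the steel stop spindle, diameter 12, that comes up through the middle of the dial (it does not turn with it) and is driven up by only 0.5 a click (clockwise = up): z = 106 in the unit's frame at notch zero, z = 109 at six clicks.
- lock: locking lever: steel bar, diameter 10, with a black ball of diameter 26; swings about an axis along the unit's y, 22 above the top face (the origin lies on it), on a block 70 (x) x 50 (y) x 25 high. Off: leans to the unit's -x, 23 to 34 degrees from upright. Locked: thrown over to the unit's +x, 34 degrees past upright, at its end. Takes 1 to 2 N at the ball, stays where left; over 40 N bends it.
- lock_tip (a point): centre of the lever's ball, 60 from the lever's axis; in the unit's frame x = -34 to -23 when off, x = +34 when locked, z = 131 to 142 on the way.
- nosepiece: loose steel nosepiece standing on the unit's top between dial and lever, foot diameter 22, 30 high; origin at the centre of its underside
- rivet_jar: loose glass jar with steel cap, diameter 56, 75 high, standing on the bench beside the unit's dial end; origin at the centre of its underside
- oil_tin: loose painted tin, diameter 54, 85 high, standing on the bench beside the unit's lever end; origin at the centre of its underside
- wrench: loose steel wrench lying flat in front of the unit (about 180 long); origin at mid length on its underside, x along it
- rivet_tray: loose open steel tray of rivets, 70 x 110, 35 high, behind the unit; origin at the centre of its underside
- riveter: loose hand riveting tool standing on its round foot (diameter 84), 208 high; origin at the centre of its underside
- offcut: loose flat aluminium strip 30 x 160 x 6 lying on the bench; origin at the centre of its underside

How it is judged (in metres and radians):
On the way, in this order (a step that is already met when the one before it is completed fails the run):
1. the dial is back at its stop (notch zero) (z of pin_tip in the frame of unit below 0.1061 m), for 0.1 s.
2. the dial stands six clicks from the stop (z of pin_tip in the frame of unit between 0.1088 and 0.1092 m), for 0.2 s.
3. the locking lever is thrown fully over (x of lock_tip in the frame of unit above 0.027 m), for 0.1 s.
At the end, for the whole second after the job is handed in: The dial rests in the sixth notch from its stop (stop spindle at 109.0 mm, within 0.2 mm, i.e. 0.4 of a click, in the unit's frame), the locking lever is over on the far side (its ball at x above +27 mm in the unit's frame) and still (all of step 2 and x of lock_tip in the frame of unit above 0.027 m and linear speed of lock below 0.02 m/s); the robot touches nothing.
It fails at once if the dial is forced against its stop (the collar turned by more than about 14 degrees, 0.63 N m: its lug at x below -8 mm from the dial's axis, in the unit's frame) (x of collar_lug in the frame of unit below -0.008 m).
It fails at once if the locking lever is pressed with more than 40 N (contact force between anything else and lock above 40 N).
It fails at once if one of the other things (nosepiece, jar, tin, wrench, tray, riveter, offcut) is moved by more than 30 mm (distance of any of nosepiece, rivet_jar, oil_tin, wrench, rivet_tray, riveter, offcut from where it was at the start of the episode above 0.03 m).
It also fails if it takes over 72 s, if anything falls off the work surface, if the arm or the gripper's body presses on something with over 40 N, if the wrist force passes 120 N, or if a joint passes its speed limit or range.

## Working session

There is one attempt and no reset: what is moved stays moved. The work goes in short steps, Python scripts to look and compute and a tool call to move; the robot and the scene stay as the last step left them, time stands still between calls to the robot, and variables do not carry over. Pictures are saved under pics/ and viewed, and the job is handed in when it is done.

Besides the shell and the picture viewer there is one more tool, called after "Call:" as name(argument=value, ...) on one line, values as JSON. servo_tool: Moves the arm, as the interface text tells. Its arguments: {"type":"object","properties":{"rows":{"type":"array"}},"required":["rows"]}

```bash
mkdir -p pics
cat > h.py <<'E'
import numpy as np, cv2
from cell import ctrl
def snap(cam,name):
    im=ctrl.get_image(cam); cv2.imwrite(f'pics/{name}.png',im[:,:,::-1]); return im
def ray(cam,px):
    c=ctrl.camera_info(cam); f=192/np.tan(np.radians(c['fovy'])/2)
    R=np.array(c['R']);t=np.array(c['t']);d=np.array([(px[0]-c['cx']),(px[1]-c['cy'])])
    if cam=='wrist':
        r=np.hypot(*d); th=r/f; v=np.array([*(d/max(r,1e-9)*np.sin(th)),np.cos(th)])
    else: v=np.array([d[0]/f,d[1]/f,1.])
    return -R.T@t, R.T@(v/np.linalg.norm(v))
def atz(cam,px,z):
    o,v=ray(cam,px); return o+v*(z-o[2])/v[2]
def proj(cam,X):
    c=ctrl.camera_info(cam); f=192/np.tan(np.radians(c['fovy'])/2)
    p=np.array(c['R'])@np.array(X)+np.array(c['t'])
    if cam=='wrist':
        r=np.hypot(p[0],p[1]); th=np.arctan2(r,p[2]); return np.array([c['cx'],c['cy']])+f*th*p[:2]/r
    return np.array([c['cx'],c['cy']])+f*p[:2]/p[2]
def tri(c1,p1,c2,p2):
    o1,v1=ray(c1,p1);o2,v2=ray(c2,p2)
    s=np.linalg.lstsq(np.c_[v1,-v2],o2-o1,rcond=None)[0]
    a=o1+s[0]*v1;b=o2+s[1]*v2
    return (a+b)/2,np.linalg.norm(a-b)
E
python3 - <<'E'
from h import *
s=ctrl.read_state();print(s)
for c in ['scene','top','wrist']:
    snap(c,c+'0'); i=ctrl.camera_info(c); print(c,i['fovy'],i['cx'],i['cy'],np.round(-np.array(i['R']).T@np.array(i['t'])))
for c in ['scene','top']:
    for l in ['unit','dial_grip','dial_top','collar_lug','pin_tip','lock','lock_tip','nosepiece','rivet_jar','oil_tin','wrench','rivet_tray','riveter','offcut']:
        m=ctrl.mark_of(l,c)
        print(c,l,[(np.round(x['point'],1),round(x['conf'],2)) for x in m[:2]])
print(ctrl.read_state()['clock'])
E
```

```text
{'clock': 0.0, 'qpos': array([ 1.21122802,  0.62930891,  0.03844802,  1.51838574, -0.02705386,
        0.99629048, -0.01999444]), 'qd': array([ 1.52633307e-03,  2.46031917e-05, -5.99546769e-04, -8.06429287e-04,
       -2.03395166e-04,  3.47738418e-04, -1.13669868e-03]), 'tau': array([ 1.05117961e-04, -5.63420606e+01,  1.22598242e+00, -1.93452018e+01,
        1.09585072e-02,  1.03900780e-02,  5.76386981e-06]), 'eef_pos': array([ 188.07191935, -621.53991314,  230.40762666]), 'tool_rot': array([3.13176018, 1.56892119, 1.85470311]), 'force': array([-0.02723574, -0.64147608, -0.09722365]), 'torque': array([-0.05336728,  0.0302068 ,  0.01711531]), 'width': 85.18997555574613}
scene 55.60490501542143 254.23832428127088 191.35448959907373 [1006. -559.  876.]
top 55.06910056971641 255.94949419816353 190.48055456678645 [ 559.   43. 1139.]
wrist 65.70646984690485 256.0170003989293 191.9746001798965 [ 256. -602.  372.]
scene unit [(array([222.8, 238.9]), 0.61)]
scene dial_grip [(array([233.5, 208.4]), 0.7)]
scene dial_top [(array([232.1, 204.9]), 0.9)]
scene collar_lug [(array([235.2, 206.4]), 0.
[... 550 characters left out ...]
96), (array([398.3, 182.8]), 0.43)]
top dial_top [(array([277.5, 211. ]), 0.92)]
top collar_lug [(array([265.7, 212.1]), 0.65), (array([305.5, 222.2]), 0.31)]
top pin_tip []
top lock [(array([325.4, 198.9]), 0.51), (array([295.6, 207.3]), 0.42)]
top lock_tip [(array([332.2, 210.1]), 0.41)]
top nosepiece [(array([306.3, 218.4]), 0.4)]
top rivet_jar [(array([227.4, 216.1]), 0.78), (array([361.4, 186.7]), 0.18)]
top oil_tin [(array([365.9, 189.7]), 0.61), (array([309. , 153.1]), 0.43)]
top wrench [(array([316.4, 238.6]), 0.64)]
top rivet_tray [(array([308.1, 155.6]), 0.68)]
top riveter [(array([397.9, 182.1]), 0.88), (array([306. , 151.6]), 0.66)]
top offcut [(array([122.3, 229.9]), 0.57)]
1.55
```

Run:
```python
import cv2
for c,(a,b,x,y) in {'top':(120,300,190,430),'scene':(140,380,120,300)}.items():
    im=cv2.imread(f'pics/{c}0.png')[a:b,x:y]; im=cv2.resize(im,None,fx=3 if c=='top' else 2.5,fy=3 if c=='top' else 2.5,interpolation=cv2.INTER_CUBIC); cv2.imwrite(f'pics/{c}0c.png',im)
```

```text
(no output)
```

View pics/top0c.png

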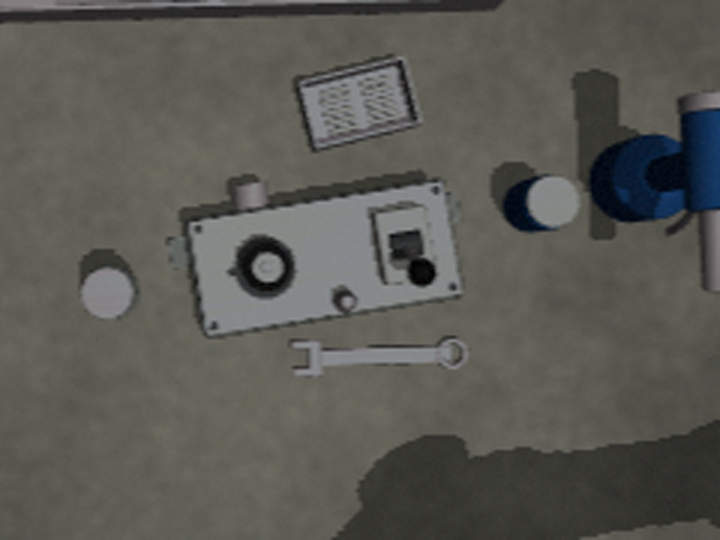

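View pics/scene0c.png

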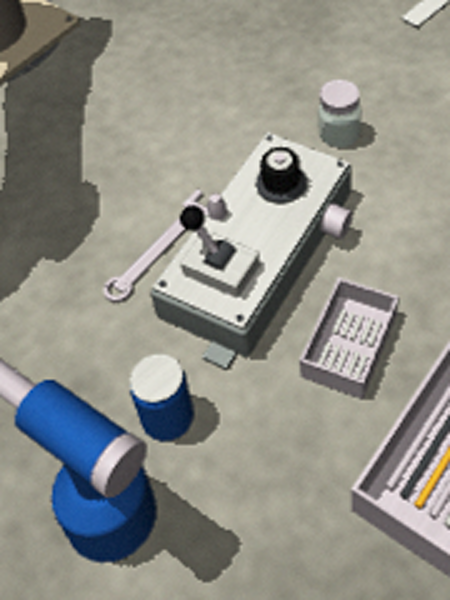

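View pics/wrist0.png

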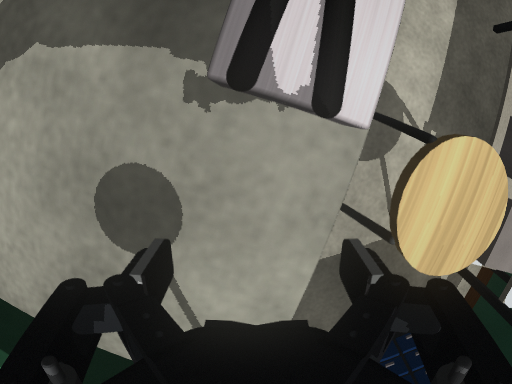

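Run:
```python
from h import *
P=lambda x,y:(x/3+190,y/3+120)
S=lambda x,y:(x/2.5+120,y/2.5+140)
c=[atz('top',P(*p),60) for p in [(196,228),(436,188),(452,288),(212,326)]]
print(np.round(c)); C=np.mean(c,0); 
# unit +y dir: from right to left edge
vy=(c[0]-c[1]+c[3]-c[2]); yaw=np.arctan2(-vy[0],vy[1]); print('C',C,'yaw',yaw)
cs=[atz('scene',S(*p),60) for p in [(268,139),(342,163),(240,319),(162,284)]]
print(np.round(cs),np.mean(cs,0)); vs=cs[0]-cs[3]+cs[1]-cs[2]; print('yaw scene',np.arctan2(-vs[0],vs[1]))
R=np.array([[np.cos(yaw),-np.sin(yaw)],[np.sin(yaw),np.cos(yaw)]])
print('dial pred',C[:2]+R@[0,60],'top net',atz('top',(277.5,211),102),'top pic',atz('top',P(267,266),104),'scene pic',atz('scene',S(280,158),105))
print('tri dial',tri('top',P(267,266),'scene',S(280,158)))
b=tri('top',P(421,271),'scene',S(192,217)); print('ball',b, R.T@(b[0][:2]-C[:2]))
n=atz('top',P(345,298),90); print('nose',n,R.T@(n[:2]-C[:2]))
for nm,p,z in [('jar',P(108,292),75),('tin',P(553,202),85)]: print(nm,atz('top',p,z))
for nm,p in [('wr1',P(310,357)),('wr2',P(453,353))]: print(nm,atz('top',p,6))
```

```text
[[ 607.   39.   60.]
 [ 640. -198.   60.]
 [ 542. -209.   60.]
 [ 511.   26.   60.]]
C [574.76255871 -85.66156731  60.        ] yaw 0.13512638946217087
[[ 512.   24.   60.]
 [ 609.   42.   60.]
 [ 641. -195.   60.]
 [ 545. -208.   60.]] [577.03989143 -84.40612324  60.        ]
yaw scene 0.13658028233799796
dial pred [566.67962575 -26.20850856] top net [560.97672198 -22.34280506 102.        ] top pic [567.40686482 -26.62085961 104.        ] scene pic [568.62988637 -24.20713571 105.        ]
tri dial (array([568.34424898, -25.74773852, 106.2227216 ]), np.float64(2.394670856571835))
ball (array([ 559.71393832, -163.14822101,  137.95440578]), np.float64(1.7523829526318715)) [-25.350099   -74.75302642]
nose [ 535.34182231 -100.58942324   90.        ] [-41.0724036  -9.4811921]
jar [546.61626683 124.89595947  75.        ]
tin [ 621.7337963  -303.64576045   85.        ]
wr1 [474.35683186 -74.35230304   6.        ]
wr2 [ 474.61414853 -220.50330569    6.        ]
```

```bash
cat >> h.py <<'E'
from scipy.spatial.transform import Rotation as Ro
def TR():
    s=ctrl.read_state(); return s, Ro.from_euler('xyz',s['tool_rot']).as_matrix()
def delta(target):
    s,R=TR(); return R.T@(np.array(target)-s['eef_pos'])/750
def st():
    s,R=TR(); print('t',round(s['clock'],2),'p',np.round(s['eef_pos'],1),'x',np.round(R[:,0],3),'z',np.round(R[:,2],3),'q',np.round(s['qpos'],2),'F',np.round(s['force'],1),'T',np.round(s['torque'],3),'w',round(s['width'],1))
E
python3 -c "
from h import *
st();print(delta([567.7,-25.8,230]))
s,R=TR()
# rotvec in tool frame to make x exactly down
x=R[:,0];print(np.degrees(R.T@np.cross(x,[0,0,-1]))/6)
"
```

```text
t 1.55 p [ 188.3 -622.1  231.3] x [ 0.  0. -1.] z [ 0.29  -0.957 -0.   ] q [ 1.21  0.63  0.04  1.52 -0.03  1.   -0.02] F [-0.1 -0.   0.2] T [0.023 0.043 0.001] w 85.3
[ 0.00179863  0.71446551 -0.6145609 ]
[-1.51661385e-24 -2.40923816e-04 -5.51140531e-04]
```

Call:
servo_tool(rows=[{"dy":0.0476,"dz":-0.041,"fingers":0},{"dy":0.0476,"dz":-0.041,"fingers":0},{"dy":0.0476,"dz":-0.041,"fingers":0},{"dy":0.0476,"dz":-0.041,"fingers":0},{"dy":0.0476,"dz":-0.041,"fingers":0}])

```text
schema error: expected keys dx, dy, dz, wx, wy, wz, fingers
```

Call:
servo_tool(rows=[{"dy":0.0476,"dz":-0.041,"fingers":0},{"dy":0.0476,"dz":-0.041,"fingers":0},{"dy":0.0476,"dz":-0.041,"fingers":0},{"dy":0.0476,"dz":-0.041,"fingers":0},{"dy":0.0476,"dz":-0.041,"fingers":0}])

```text
schema error: expected keys dx, dy, dz, wx, wy, wz, fingers
```

Call:
servo_tool(rows=[{"dy":0.0476,"dz":-0.041,"fingers":0},{"dy":0.0476,"dz":-0.041,"fingers":0},{"dy":0.0476,"dz":-0.041,"fingers":0},{"dy":0.0476,"dz":-0.041,"fingers":0},{"fingers":0}])

```text
schema error: expected keys dx, dy, dz, wx, wy, wz, fingers
```

```bash
python3 -c "
from h import *
st();im=snap('wrist','w1')
print(delta([567.7,-25.8,230]))
for l in ['dial_top','pin_tip','collar_lug']:
    m=ctrl.mark_of(l,'wrist'); print(l,[(np.round(x['point'],1),round(x['conf'],2)) for x in m[:2]])
    for x in m[:1]: print(atz('wrist',x['point'],{'dial_top':102,'pin_tip':107,'collar_lug':66}[l]))
print('pred',proj('wrist',[567.7,-25.8,107]))
st()
"
```

```text
t 1.55 p [ 188.3 -622.1  231.3] x [ 0.  0. -1.] z [ 0.29  -0.957 -0.   ] q [ 1.21  0.63  0.04  1.52 -0.03  1.   -0.02] F [-0.1 -0.   0.2] T [0.023 0.043 0.001] w 85.3
[ 0.00170834  0.71450889 -0.61462858]
dial_top []
pin_tip []
collar_lug []
pred [ -18.44065688 -117.4592574 ]
t 1.75 p [ 188.2 -622.2  231.3] x [ 0. -0. -1.] z [ 0.29  -0.957  0.   ] q [ 1.21  0.63  0.04  1.52 -0.03  1.   -0.02] F [0.4 0.2 0.3] T [-0.024  0.004  0.017] w 85.3
```

View pics/w1.png

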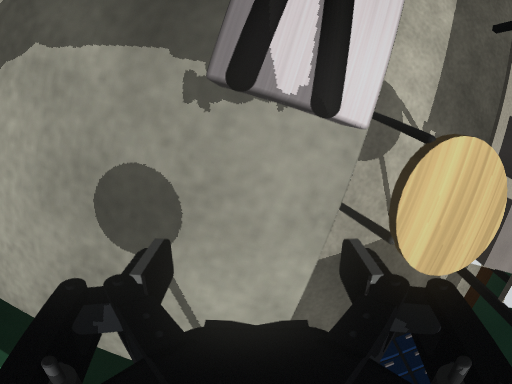

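All keys are required; the calls were refused and nothing moved.

Call:
servo_tool(rows=[{"dx":0,"dy":0.0476,"dz":-0.041,"wx":0,"wy":0,"wz":0,"fingers":0},{"dx":0,"dy":0.0476,"dz":-0.041,"wx":0,"wy":0,"wz":0,"fingers":0},{"dx":0,"dy":0.0476,"dz":-0.041,"wx":0,"wy":0,"wz":0,"fingers":0},{"dx":0,"dy":0.0476,"dz":-0.041,"wx":0,"wy":0,"wz":0,"fingers":0},{"dx":0,"dy":0.0476,"dz":-0.041,"wx":0,"wy":0,"wz":0,"fingers":0}])

```text
clock: 2.38
eef_pos: [315.5, -422.1, 231.6]
tool_rot: [0.603, 1.57, -0.675]
force: [0.4, 0.2, -0.4]
width: 85.7
```

Call:
servo_tool(rows=[{"dx":0,"dy":0.0476,"dz":-0.041,"wx":0,"wy":0,"wz":0,"fingers":0},{"dx":0,"dy":0.0476,"dz":-0.041,"wx":0,"wy":0,"wz":0,"fingers":0},{"dx":0,"dy":0.0476,"dz":-0.041,"wx":0,"wy":0,"wz":0,"fingers":0},{"dx":0,"dy":0.0476,"dz":-0.041,"wx":0,"wy":0,"wz":0,"fingers":0},{"dx":0,"dy":0.0476,"dz":-0.041,"wx":0,"wy":0,"wz":0,"fingers":0}])

```text
clock: 3.0
eef_pos: [441.8, -223.2, 231.6]
tool_rot: [0.819, 1.57, -0.458]
force: [-0.4, -0.4, -0.5]
width: 85.4
```

Call:
servo_tool(rows=[{"dx":0,"dy":0.0476,"dz":-0.041,"wx":0,"wy":0,"wz":0,"fingers":0},{"dx":0,"dy":0.0476,"dz":-0.041,"wx":0,"wy":0,"wz":0,"fingers":0},{"dx":0,"dy":0.0476,"dz":-0.041,"wx":0,"wy":0,"wz":0,"fingers":0},{"dx":0,"dy":0.0476,"dz":-0.041,"wx":0,"wy":0,"wz":0,"fingers":0},{"dx":0,"dy":0,"dz":0,"wx":0,"wy":0,"wz":0,"fingers":0}])

```text
clock: 3.62
eef_pos: [544.0, -60.6, 231.3]
tool_rot: [2.209, 1.568, 0.94]
force: [-0.1, -0.1, -0.3]
width: 85.5
```

```bash
python3 -c "
from h import *
st();im=snap('wrist','w2')
print(delta([567.7,-25.8,230]))
for l in ['dial_top','pin_tip','collar_lug']:
    m=ctrl.mark_of(l,'wrist'); print(l,[(np.round(x['point'],1),round(x['conf'],2)) for x in m[:2]])
    for x in m[:1]: print(atz('wrist',x['point'],{'dial_top':102,'pin_tip':107,'collar_lug':66}[l]))
print('pred',proj('wrist',[567.7,-25.8,107]))
st()
"
```

```text
t 3.62 p [544.  -60.6 231.3] x [ 0.002  0.002 -1.   ] z [ 0.297 -0.955 -0.002] q [ 0.07  0.48 -0.02  1.81  0.01  0.85 -1.22] F [-0.1 -0.1 -0.3] T [-0.003  0.015 -0.013] w 85.5
[ 0.00163005  0.04674437 -0.03830908]
dial_top [(array([222.9, 148.5]), 0.88)]
[564.96265201 -26.75109311 102.        ]
pin_tip [(array([228.2, 147.1]), 0.61)]
[568.02093094 -32.48856618 107.        ]
collar_lug [(array([201.1, 140.8]), 0.71)]
[560.26632163  -1.54115275  66.        ]
pred [220.51627685 145.18250429]
t 3.83 p [541.3 -66.9 231.3] x [-0.001 -0.001 -1.   ] z [ 0.288 -0.958  0.001] q [ 0.08  0.48 -0.01  1.81  0.01  0.85 -1.22] F [ 0.3 -0.9  0.2] T [-0.042  0.007  0.03 ] w 85.4
```

View pics/w2.png

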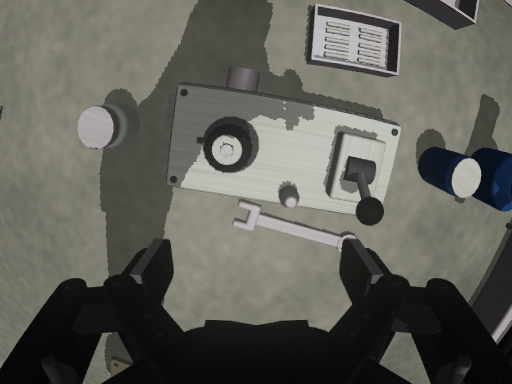

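Call:
servo_tool(rows=[{"dx":0,"dy":0,"dz":0,"wx":-1,"wy":0,"wz":0,"fingers":0},{"dx":0,"dy":0,"dz":0,"wx":-1,"wy":0,"wz":0,"fingers":0},{"dx":0,"dy":0,"dz":0,"wx":-1,"wy":0,"wz":0,"fingers":0},{"dx":0,"dy":0,"dz":0,"wx":-1,"wy":0,"wz":0,"fingers":0},{"dx":0,"dy":0,"dz":0,"wx":-1,"wy":0,"wz":0,"fingers":0}])

```text
clock: 4.45
eef_pos: [541.3, -67.3, 231.5]
tool_rot: [-1.012, 1.57, -1.765]
force: [-0.5, -0.4, -0.5]
width: 85.5
```

Call:
servo_tool(rows=[{"dx":0,"dy":0,"dz":0,"wx":-1,"wy":0,"wz":0,"fingers":0},{"dx":0,"dy":0,"dz":0,"wx":0,"wy":0,"wz":0,"fingers":0},{"dx":0,"dy":0,"dz":0,"wx":0,"wy":0,"wz":0,"fingers":0}])

```text
clock: 4.82
eef_pos: [541.7, -66.4, 231.4]
tool_rot: [-1.133, 1.57, -1.785]
force: [-0.4, 1.2, -1.0]
width: 85.4
```

```bash
python3 -c "
from h import *
im=snap('wrist','w3')
ms={l:ctrl.mark_of(l,'wrist') for l in ['dial_top','pin_tip']}
st();
for l,m in ms.items():
    print(l,[(np.round(x['point'],1),round(x['conf'],2)) for x in m[:2]])
    for x in m[:1]: print(atz('wrist',x['point'],{'dial_top':102,'pin_tip':107}[l]))
print('pred',proj('wrist',[567.7,-25.8,107]))
print(delta([567.7,-25.8,230]))
i=cv2.resize(im[60:260,100:400,::-1],None,fx=2.6,fy=2.6,interpolation=cv2.INTER_CUBIC);cv2.imwrite('pics/w3c.png',i)
"
```

```text
t 4.97 p [541.9 -65.7 231.4] x [ 0. -0. -1.] z [ 0.796 -0.605  0.   ] q [ 0.19  0.48 -0.18  1.81  0.11  0.86 -0.69] F [0.6 0.1 0.3] T [ 0.063  0.035 -0.027] w 85.5
dial_top [(array([249.5, 129.7]), 0.92), (array([341.1, 221.9]), 0.17)]
[567.73320926 -21.80274397 102.        ]
pin_tip [(array([252.6, 131.7]), 0.66)]
[569.1413452  -24.69217719 107.        ]
pred [252.07171708 133.6475407 ]
[ 0.00180877  0.06311437 -0.00479374]
```

View pics/w3c.png

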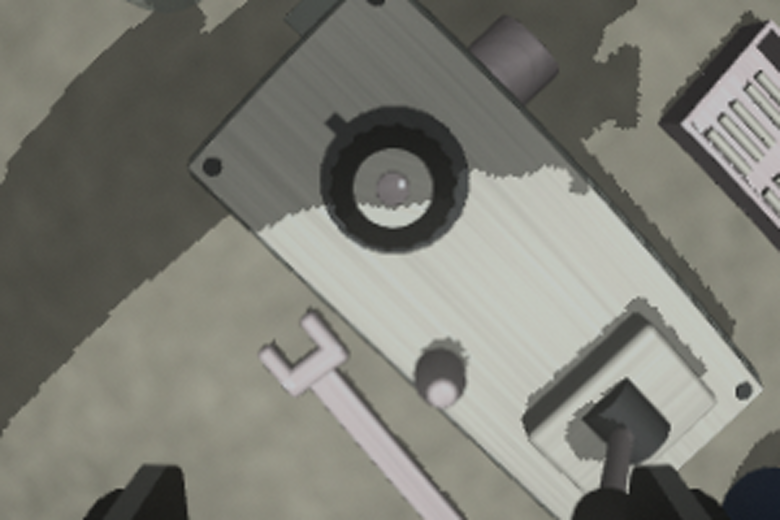

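Call:
servo_tool(rows=[{"dx":0,"dy":0.032,"dz":-0.0025,"wx":0,"wy":0,"wz":0,"fingers":0},{"dx":0,"dy":0.032,"dz":-0.0025,"wx":0,"wy":0,"wz":0,"fingers":0},{"dx":0.04,"dy":0,"dz":0,"wx":0,"wy":0,"wz":0,"fingers":0},{"dx":0.04,"dy":0,"dz":0,"wx":0,"wy":0,"wz":0,"fingers":0},{"dx":0,"dy":0,"dz":0,"wx":0,"wy":0,"wz":0,"fingers":0}])

```text
clock: 5.6
eef_pos: [566.2, -24.8, 169.4]
tool_rot: [-2.466, 1.566, -3.115]
force: [0.2, -0.1, 0.3]
width: 85.3
```

```bash
python3 -c "
from h import *
im=snap('wrist','w4')
st();
print('pred',proj('wrist',[568,-25.2,107]))
print(delta([568,-25.2,70]))
i=cv2.resize(im[60:380,100:400,::-1],None,fx=1.8,fy=1.8,interpolation=cv2.INTER_CUBIC);cv2.imwrite('pics/w4c.png',i)
"
```

```text
t 5.65 p [567.5 -24.8 170.9] x [-0.002 -0.    -1.   ] z [ 0.797 -0.604 -0.001] q [ 0.11  0.59 -0.17  1.81  0.14  0.76 -0.79] F [ 0.4 -0.1  0.7] T [0.053 0.004 0.001] w 85.5
pred [257.07864716 205.87048225]
[0.13454383 0.00013717 0.00103274]
```

View pics/w4c.png

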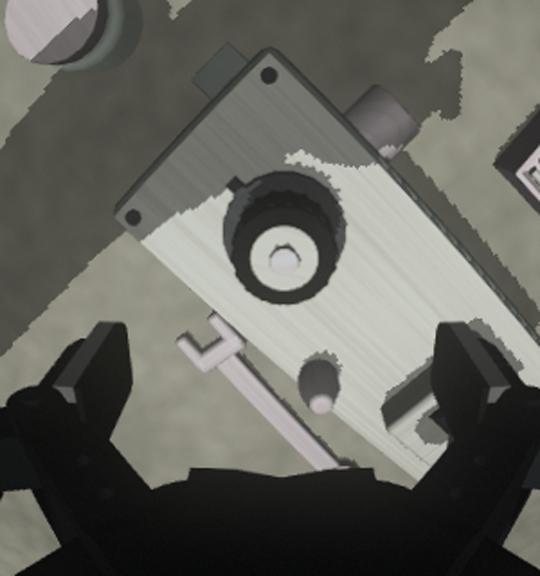

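Call:
servo_tool(rows=[{"dx":0.0336,"dy":0,"dz":0.0015,"wx":0,"wy":0,"wz":0,"fingers":0},{"dx":0.0336,"dy":0,"dz":0,"wx":0,"wy":0,"wz":0,"fingers":0},{"dx":0.0336,"dy":0,"dz":0,"wx":0,"wy":0,"wz":0,"fingers":0},{"dx":0.0336,"dy":0,"dz":0,"wx":0,"wy":0,"wz":0,"fingers":0},{"dx":0,"dy":0,"dz":0,"wx":0,"wy":0,"wz":0,"fingers":0}])

```text
clock: 6.28
eef_pos: [568.7, -25.6, 70.4]
tool_rot: [-2.394, 1.57, -3.043]
force: [-0.0, 0.6, 0.7]
width: 85.5
```

Call:
servo_tool(rows=[{"dx":0,"dy":0,"dz":0,"wx":0,"wy":0,"wz":0,"fingers":0},{"dx":0,"dy":0,"dz":0,"wx":0,"wy":0,"wz":0,"fingers":0.3},{"dx":0,"dy":0,"dz":0,"wx":0,"wy":0,"wz":0,"fingers":0.3},{"dx":0,"dy":0,"dz":0,"wx":0,"wy":0,"wz":0,"fingers":0.4},{"dx":0,"dy":0,"dz":0,"wx":0,"wy":0,"wz":0,"fingers":0.4}])

```text
clock: 6.9
eef_pos: [569.0, -25.5, 70.7]
tool_rot: [0.54, 1.571, -0.109]
force: [0.7, 0.3, -0.0]
width: 51.2
```

```bash
python3 -c "
from h import *
st();im=snap('wrist','w5');st()
"
```

```text
t 6.9 p [569.  -25.5  70.7] x [ 0. -0. -1.] z [ 0.797 -0.604  0.   ] q [ 0.08  0.74 -0.14  1.87  0.18  0.54 -0.82] F [ 0.7  0.3 -0. ] T [-0.014  0.065  0.007] w 51.2
t 6.95 p [569.  -25.5  70.6] x [ 0.  0. -1.] z [ 0.797 -0.604  0.   ] q [ 0.08  0.74 -0.14  1.87  0.18  0.54 -0.82] F [-0.3 -0.1 -1. ] T [ 0.02  -0.007 -0.001] w 51.2
```

View pics/w5.png

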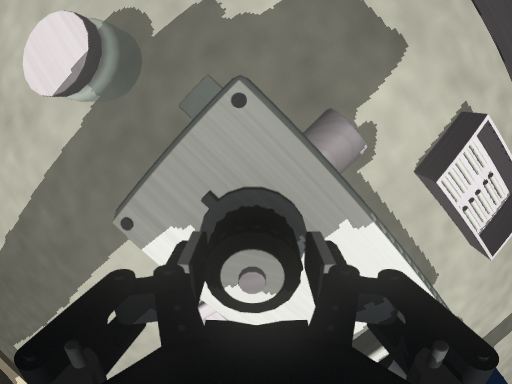

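Call:
servo_tool(rows=[{"dx":0,"dy":0,"dz":0,"wx":0,"wy":0,"wz":0,"fingers":0.5},{"dx":0,"dy":0,"dz":0,"wx":0,"wy":0,"wz":0,"fingers":0.6},{"dx":0,"dy":0,"dz":0,"wx":0,"wy":0,"wz":0,"fingers":1},{"dx":0,"dy":0,"dz":0,"wx":0,"wy":0,"wz":0,"fingers":1},{"dx":0,"dy":0,"dz":0,"wx":0,"wy":0,"wz":0,"fingers":1}])

```text
clock: 7.58
eef_pos: [567.5, -24.6, 71.0]
tool_rot: [-2.786, 1.568, 2.849]
force: [-3.1, 0.6, 6.8]
width: 43.0
```

```bash
cat >> h.py <<'E'
def ts(n=4):
    Ts=[];Fs=[];A=[];d0=ctrl.read_state()
    for i in range(n):
        s,R=TR(); Ts.append(s['torque']);Fs.append(s['force']);A.append(np.degrees(np.arctan2(R[1,2],R[0,2])))
        if i<n-1: ctrl.get_image('wrist')
    print('t',s['clock'],'T',np.round(np.mean(Ts,0),3),'sd',np.round(np.std(Ts,0),3),'F',np.round(np.mean(Fs,0),1),'jaw ang',np.round(A,1),'p',np.round(s['eef_pos'],1),'w',round(s['width'],1),'tau7',s['tau'][6],'q7',s['qpos'][6])
E
python3 -c "
from h import *
ts()"
```

```text
t 7.725 T [0.422 0.833 0.006] sd [0.023 0.046 0.017] F [-3.3  1.6  7. ] jaw ang [-37.1 -37.1 -37.1 -37.1] p [567.5 -24.6  71. ] w 42.3 tau7 0.011973005603067577 q7 -0.8194945900188129
```

Call:
servo_tool(rows=[{"dx":0,"dy":0,"dz":0,"wx":-0.95,"wy":0,"wz":0,"fingers":1},{"dx":0,"dy":0,"dz":0,"wx":-0.95,"wy":0,"wz":0,"fingers":1},{"dx":0,"dy":0,"dz":0,"wx":-0.95,"wy":0,"wz":0,"fingers":1},{"dx":0,"dy":0,"dz":0,"wx":-0.95,"wy":0,"wz":0,"fingers":1},{"dx":0,"dy":0,"dz":0,"wx":-0.8,"wy":0,"wz":0,"fingers":1}])

```text
clock: 8.35
eef_pos: [567.6, -24.7, 71.0]
tool_rot: [3.056, 1.568, 2.892]
force: [-3.8, 2.1, 6.7]
width: 42.6
```

```bash
python3 -c "
from h import *
ts(6);snap('wrist','w6')"
```

```text
t 8.6 T [ 0.407  0.89  -0.071] sd [0.039 0.014 0.024] F [-4.1  1.9  7.3] jaw ang [-9.4 -9.2 -9.5 -9.5 -9.6 -9.6] p [567.6 -24.7  71. ] w 42.3 tau7 0.07090762490406632 q7 -0.4868155537818582
```

View pics/w6.png

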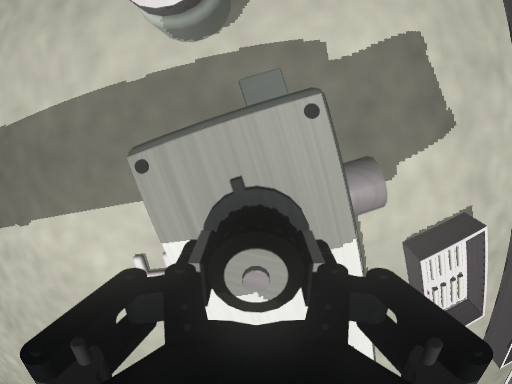

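Call:
servo_tool(rows=[{"dx":0,"dy":0,"dz":0,"wx":-0.667,"wy":0,"wz":0,"fingers":1},{"dx":0,"dy":0,"dz":0,"wx":-0.667,"wy":0,"wz":0,"fingers":1},{"dx":0,"dy":0,"dz":0,"wx":-0.667,"wy":0,"wz":0,"fingers":1},{"dx":0,"dy":0,"dz":0,"wx":-0.667,"wy":0,"wz":0,"fingers":1},{"dx":0,"dy":0,"dz":0,"wx":-0.667,"wy":0,"wz":0,"fingers":1}])

```text
clock: 9.28
eef_pos: [567.7, -24.7, 71.0]
tool_rot: [2.757, 1.569, 2.941]
force: [-3.9, 2.2, 6.6]
width: 42.5
```

```bash
python3 -c "
from h import *
ts(5)"
```

```text
t 9.475 T [ 0.347  0.883 -0.054] sd [0.042 0.031 0.065] F [-4.4  1.9  7.1] jaw ang [10.6 10.7 10.5 10.5 10.5] p [567.6 -24.7  71. ] w 42.4 tau7 0.08066315436735749 q7 -0.23840737021171843
```

Call:
servo_tool(rows=[{"dx":0,"dy":0,"dz":0,"wx":-0.667,"wy":0,"wz":0,"fingers":1},{"dx":0,"dy":0,"dz":0,"wx":-0.667,"wy":0,"wz":0,"fingers":1},{"dx":0,"dy":0,"dz":0,"wx":-0.667,"wy":0,"wz":0,"fingers":1},{"dx":0,"dy":0,"dz":0,"wx":-0.667,"wy":0,"wz":0,"fingers":1},{"dx":0,"dy":0,"dz":0,"wx":-0.667,"wy":0,"wz":0,"fingers":1}])

```text
clock: 10.1
eef_pos: [567.7, -24.7, 71.0]
tool_rot: [2.321, 1.569, 2.853]
force: [-4.7, 2.4, 7.1]
width: 42.6
```

```bash
python3 -c "
from h import *
ts(5);snap('wrist','w7')"
```

```text
t 10.3 T [ 0.41   0.87  -0.416] sd [0.055 0.021 0.03 ] F [-4.4  2.1  7.1] jaw ang [30.5 30.6 30.4 30.4 30.4] p [567.7 -24.7  71. ] w 42.5 tau7 0.4417721461504698 q7 0.016583096871044548
```

View pics/w7.png

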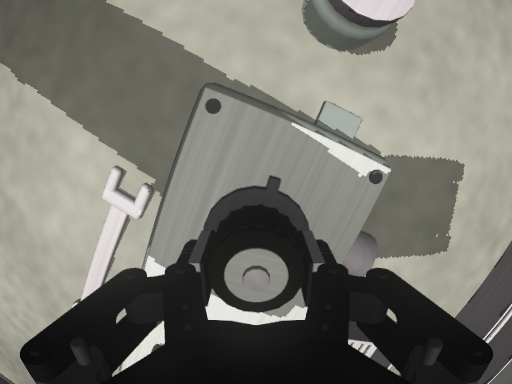

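Call:
servo_tool(rows=[{"dx":0,"dy":0,"dz":0,"wx":0.6,"wy":0,"wz":0,"fingers":1},{"dx":0,"dy":0,"dz":0,"wx":0.6,"wy":0,"wz":0,"fingers":1},{"dx":0,"dy":0,"dz":0,"wx":0,"wy":0,"wz":0,"fingers":1},{"dx":0,"dy":0,"dz":0,"wx":0,"wy":0,"wz":0,"fingers":1}])

```text
clock: 10.85
eef_pos: [567.7, -24.7, 71.0]
tool_rot: [2.574, 1.569, 2.98]
force: [-4.8, 1.2, 7.3]
width: 42.8
```

```bash
python3 -c "
from h import *
ts(5)"
```

```text
t 11.05 T [ 0.365  0.839 -0.129] sd [0.032 0.026 0.018] F [-3.9  1.7  7.5] jaw ang [23.3 23.2 23.2 23.2 23.2] p [567.7 -24.7  71. ] w 42.5 tau7 0.1424028631299734 q7 -0.07607464201259902
```

Call:
servo_tool(rows=[{"dx":0,"dy":0,"dz":0,"wx":1,"wy":0,"wz":0,"fingers":1},{"dx":0,"dy":0,"dz":0,"wx":1,"wy":0,"wz":0,"fingers":1},{"dx":0,"dy":0,"dz":0,"wx":1,"wy":0,"wz":0,"fingers":1},{"dx":0,"dy":0,"dz":0,"wx":1,"wy":0,"wz":0,"fingers":1},{"dx":0,"dy":0,"dz":0,"wx":1,"wy":0,"wz":0,"fingers":1}])

```text
clock: 11.68
eef_pos: [567.6, -24.7, 71.0]
tool_rot: [3.104, 1.568, 2.984]
force: [-3.9, 1.6, 7.7]
width: 42.6
```

Call:
servo_tool(rows=[{"dx":0,"dy":0,"dz":0,"wx":1,"wy":0,"wz":0,"fingers":1},{"dx":0,"dy":0,"dz":0,"wx":1,"wy":0,"wz":0,"fingers":1},{"dx":0,"dy":0,"dz":0,"wx":1,"wy":0,"wz":0,"fingers":1},{"dx":0,"dy":0,"dz":0,"wx":1,"wy":0,"wz":0,"fingers":1},{"dx":0,"dy":0,"dz":0,"wx":1,"wy":0,"wz":0,"fingers":1}])

```text
clock: 12.3
eef_pos: [567.5, -24.6, 71.0]
tool_rot: [-2.791, 1.568, 2.847]
force: [-3.9, 1.8, 7.5]
width: 42.6
```

```bash
python3 -c "
from h import *
ts(4)"
```

```text
t 12.45 T [ 0.421  0.877 -0.026] sd [0.047 0.029 0.028] F [-3.9  1.4  7.5] jaw ang [-36.9 -37.1 -36.8 -36.7] p [567.5 -24.6  71. ] w 42.5 tau7 -0.06176201160997152 q7 -0.8178194946039231
```

Call:
servo_tool(rows=[{"dx":0,"dy":0,"dz":0,"wx":1,"wy":0,"wz":0,"fingers":1},{"dx":0,"dy":0,"dz":0,"wx":1,"wy":0,"wz":0,"fingers":1},{"dx":0,"dy":0,"dz":0,"wx":1,"wy":0,"wz":0,"fingers":1},{"dx":0,"dy":0,"dz":0,"wx":1,"wy":0,"wz":0,"fingers":1},{"dx":0,"dy":0,"dz":0,"wx":1,"wy":0,"wz":0,"fingers":1}])

```text
clock: 13.08
eef_pos: [567.5, -24.5, 71.0]
tool_rot: [-2.341, 1.568, 2.775]
force: [-4.2, 2.0, 7.5]
width: 42.9
```

Call:
servo_tool(rows=[{"dx":0,"dy":0,"dz":0,"wx":1,"wy":0,"wz":0,"fingers":1},{"dx":0,"dy":0,"dz":0,"wx":1,"wy":0,"wz":0,"fingers":1},{"dx":0,"dy":0,"dz":0,"wx":1,"wy":0,"wz":0,"fingers":1},{"dx":0,"dy":0,"dz":0,"wx":1,"wy":0,"wz":0,"fingers":1},{"dx":0,"dy":0,"dz":0,"wx":1,"wy":0,"wz":0,"fingers":1}])

```text
clock: 13.7
eef_pos: [567.5, -24.4, 71.0]
tool_rot: [-1.98, 1.568, 2.612]
force: [-4.6, 2.1, 6.7]
width: 42.7
```

Call:
servo_tool(rows=[{"dx":0,"dy":0,"dz":0,"wx":0.05,"wy":0,"wz":0,"fingers":1},{"dx":0,"dy":0,"dz":0,"wx":0,"wy":0,"wz":0,"fingers":1}])

```text
clock: 13.95
eef_pos: [567.6, -24.5, 71.0]
tool_rot: [-1.918, 1.568, 2.672]
force: [-4.1, 2.2, 7.7]
width: 42.0
```

```bash
python3 -c "
from h import *
ts(4);snap('wrist','w8')"
```

```text
t 14.1 T [ 0.466  0.814 -0.014] sd [0.018 0.02  0.048] F [-3.7  1.8  7.4] jaw ang [-97. -97. -97. -97.] p [567.5 -24.4  71. ] w 42.5 tau7 0.012734964257106185 q7 -1.5266915652832536
```

View pics/w8.png

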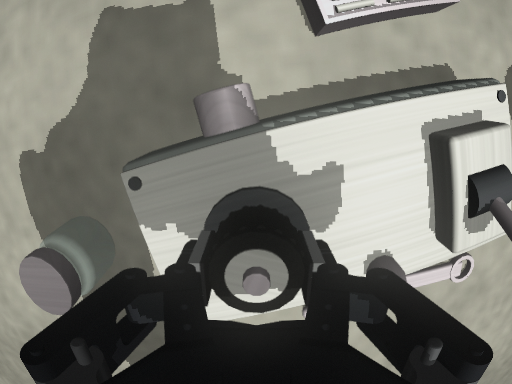

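Call:
servo_tool(rows=[{"dx":0,"dy":0,"dz":0,"wx":0,"wy":0,"wz":0,"fingers":0.3},{"dx":0,"dy":0,"dz":0,"wx":0,"wy":0,"wz":0,"fingers":0.3},{"dx":0,"dy":0,"dz":0,"wx":0,"wy":0,"wz":0,"fingers":0.3}])

```text
clock: 14.52
eef_pos: [569.1, -25.7, 70.4]
tool_rot: [1.111, 1.57, -0.583]
force: [-0.3, 0.2, -0.9]
width: 60.1
```

```bash
python3 -c "
from h import *
ts(1);snap('wrist','w9')"
```

```text
t 14.525 T [-0.032 -0.046  0.002] sd [0. 0. 0.] F [-0.3  0.2 -0.9] jaw ang [-97.1] p [569.1 -25.7  70.4] w 60.1 tau7 5.513726478056924e-05 q7 -1.5267017231985098
```

View pics/w9.png

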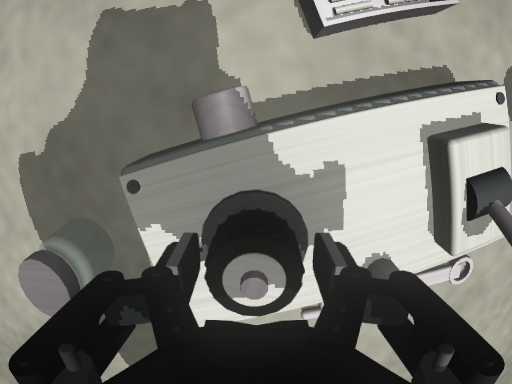

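Call:
servo_tool(rows=[{"dx":-0.035,"dy":0,"dz":0,"wx":0,"wy":0,"wz":0,"fingers":0.3},{"dx":-0.07,"dy":0,"dz":0,"wx":0,"wy":0,"wz":0,"fingers":0.3},{"dx":-0.07,"dy":0,"dz":0,"wx":-0.9,"wy":0,"wz":0,"fingers":1},{"dx":0,"dy":0,"dz":0,"wx":-0.9,"wy":0,"wz":0,"fingers":1},{"dx":0,"dy":0,"dz":0,"wx":-0.7,"wy":0,"wz":0,"fingers":1}])

```text
clock: 15.2
eef_pos: [569.3, -25.6, 202.8]
tool_rot: [1.43, 1.569, 0.001]
force: [-0.0, -0.3, -0.1]
width: 4.8
```

Call:
servo_tool(rows=[{"dx":0,"dy":0,"dz":0,"wx":0,"wy":0,"wz":0,"fingers":1},{"dx":0,"dy":0,"dz":0,"wx":0,"wy":0,"wz":0,"fingers":1}])

```text
clock: 15.45
eef_pos: [568.8, -25.6, 201.6]
tool_rot: [-1.585, 1.57, -3.019]
force: [-0.0, 0.1, 0.5]
width: -0.1
```

```bash
python3 -c "
from h import *
a=snap('scene','s2');b=snap('top','t2');im=snap('wrist','w10')
m={c:ctrl.mark_of('lock_tip',c) for c in ['scene','wrist','top']}
st();
for c in m:print(c,[(x['point'],x['conf'],atz(c,x['point'],137)) for x in m[c][:2]],proj(c,[561.7,-162.4,137]))
print(delta([519.4,-168.2,200]),delta([519.4,-168.2,125]))
"
```

```text
t 15.75 p [568.9 -25.5 201.7] x [-0. -0. -1.] z [ 0.138 -0.99   0.   ] q [-0.08  0.55  0.12  1.78 -0.08  0.81 -1.36] F [0.7 0.1 0.3] T [ 0.057 -0.002  0.001] w -0.1
scene [([211.6, 239.5], 0.74, array([ 616.39832785, -172.31924242,  137.        ])), ([193.0, 229.1], 0.49, array([ 556.64070915, -173.26182271,  137.        ]))] [197.28184213 227.17727419]
wrist [([412.8, 236.0], 0.74, array([ 559.07646347, -160.90277072,  137.        ]))] [415.10280079 233.31316293]
top [] [329.74042882 209.36845102]
[ 0.00223696 -0.09163469  0.17933048] [ 0.10223696 -0.09161843  0.17932651]
```

View pics/w10.png

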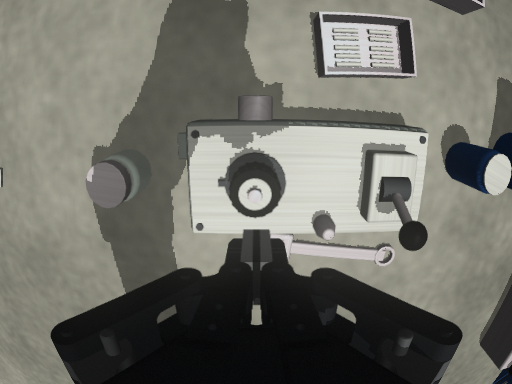

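Call:
servo_tool(rows=[{"dx":0,"dy":-0.023,"dz":0.045,"wx":0,"wy":0,"wz":0,"fingers":1},{"dx":0,"dy":-0.023,"dz":0.045,"wx":0,"wy":0,"wz":0,"fingers":1},{"dx":0,"dy":-0.023,"dz":0.045,"wx":0,"wy":0,"wz":0,"fingers":1},{"dx":0,"dy":-0.023,"dz":0.0445,"wx":0,"wy":0,"wz":0,"fingers":1},{"dx":0,"dy":0,"dz":0,"wx":0,"wy":0,"wz":0,"fingers":1}])

```text
clock: 16.38
eef_pos: [517.7, -172.3, 201.9]
tool_rot: [-0.419, 1.569, -1.857]
force: [-0.3, 0.5, 0.2]
width: 0.2
```

Call:
servo_tool(rows=[{"dx":0.034,"dy":0,"dz":0,"wx":0,"wy":0,"wz":0,"fingers":1},{"dx":0.034,"dy":0,"dz":0,"wx":0,"wy":0,"wz":0,"fingers":1},{"dx":0.034,"dy":0,"dz":0,"wx":0,"wy":0,"wz":0,"fingers":1},{"dx":0,"dy":0,"dz":0,"wx":0,"wy":0,"wz":0,"fingers":1},{"dx":0,"dy":0,"dz":0,"wx":0,"wy":0,"wz":0,"fingers":1}])

```text
clock: 17.0
eef_pos: [520.0, -168.0, 126.0]
tool_rot: [1.355, 1.57, -0.076]
force: [0.2, 0.7, -0.7]
width: 0.0
```

```bash
python3 -c "
from h import *
im=snap('wrist','w11');st();print(delta([592.7,-158.2,125]))
"
```

```text
t 17.05 p [ 520.2 -168.2  126.3] x [ 0.002 -0.    -1.   ] z [ 0.139 -0.99   0.001] q [ 0.2   0.63  0.09  1.91 -0.1   0.61 -1.08] F [-0.2 -0.5 -0.1] T [ 0.002 -0.007  0.044] w 0.1
[0.00192999 0.09762437 0.00015941]
```

View pics/w11.png

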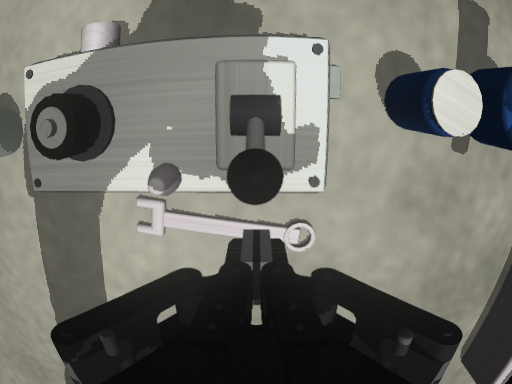

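Call:
servo_tool(rows=[{"dx":0,"dy":0.0088,"dz":0,"wx":0,"wy":0,"wz":0,"fingers":1},{"dx":0,"dy":0.0088,"dz":0,"wx":0,"wy":0,"wz":0,"fingers":1},{"dx":0,"dy":0.0088,"dz":0,"wx":0,"wy":0,"wz":0,"fingers":1},{"dx":0,"dy":0.0088,"dz":0,"wx":0,"wy":0,"wz":0,"fingers":1},{"dx":0,"dy":0.0088,"dz":0,"wx":0,"wy":0,"wz":0,"fingers":1}])

```text
clock: 17.68
eef_pos: [552.1, -163.8, 125.2]
tool_rot: [-1.7, 1.571, -3.132]
force: [-2.2, -0.4, 1.9]
width: -0.1
```

Call:
servo_tool(rows=[{"dx":0,"dy":0.0088,"dz":0,"wx":0,"wy":0,"wz":0,"fingers":1},{"dx":0,"dy":0.0088,"dz":0,"wx":0,"wy":0,"wz":0,"fingers":1},{"dx":0,"dy":0.0088,"dz":0,"wx":0,"wy":0,"wz":0,"fingers":1},{"dx":0,"dy":0,"dz":0,"wx":0,"wy":0,"wz":0,"fingers":1},{"dx":0,"dy":0,"dz":0,"wx":0,"wy":0,"wz":0,"fingers":1}])

```text
clock: 18.3
eef_pos: [571.7, -161.0, 125.3]
tool_rot: [1.41, 1.57, -0.022]
force: [0.8, -0.7, -0.4]
width: 0.2
```

```bash
python3 -c "
from h import *
im=snap('wrist','w12');st();ts(3);print(delta([592.7,-158.2,125]))
"
```

```text
t 18.35 p [ 571.5 -161.1  125.3] x [ 0. -0. -1.] z [ 0.138 -0.99   0.   ] q [ 0.17  0.68  0.1   1.78 -0.1   0.68 -1.11] F [-0.4 -0.8 -1.2] T [-0.01  -0.015  0.002] w -0.1
t 18.45 T [0.013 0.004 0.002] sd [0.028 0.014 0.011] F [-0.  -0.5 -0.5] jaw ang [-82.  -82.1 -82.1] p [ 571.4 -161.2  125.3] w 0.0 tau7 0.00011228705261601135 q7 -1.1131713174408926
[4.26937348e-04 2.86488431e-02 8.95971354e-06]
```

View pics/w12.png

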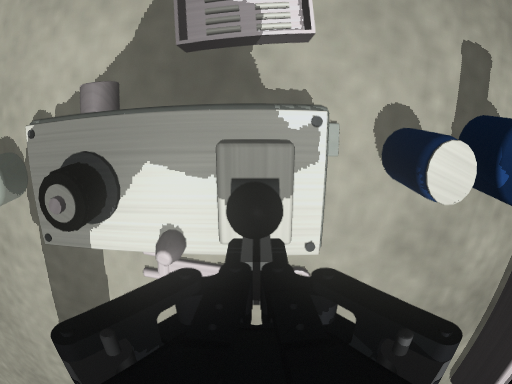

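```bash
python3 -c "
from h import *
C=np.array([576.6,-84.7]);y=.136;R=np.array([[np.cos(y),-np.sin(y)],[np.sin(y),np.cos(y)]])
p=atz('wrist',(254.5,210),141);print(p,R.T@(p[:2]-C)); s=ctrl.read_state(); print(R.T@(s['eef_pos'][:2]-C))
"
```

```text
[ 596.50952542 -157.24544565  141.        ] [  9.88989117 -74.57493507]
[-15.50050205 -75.05380552]
```

Call:
servo_tool(rows=[{"dx":0,"dy":0.006,"dz":0,"wx":0,"wy":0,"wz":0,"fingers":1},{"dx":0,"dy":0.006,"dz":0,"wx":0,"wy":0,"wz":0,"fingers":1},{"dx":0,"dy":0.006,"dz":0,"wx":0,"wy":0,"wz":0,"fingers":1},{"dx":0,"dy":0.004,"dz":0,"wx":0,"wy":0,"wz":0,"fingers":1},{"dx":0,"dy":0,"dz":0,"wx":0,"wy":0,"wz":0,"fingers":1}])

```text
clock: 19.08
eef_pos: [588.3, -158.6, 125.2]
tool_rot: [1.657, 1.57, 0.225]
force: [-1.2, 0.0, -0.8]
width: 0.2
```

```bash
python3 -c "
from h import *
im=snap('wrist','w13');ts(3)
"
```

```text
t 19.225 T [-0.019  0.028  0.024] sd [0.036 0.022 0.014] F [ 0.  -0.1 -0.2] jaw ang [-82. -82. -82.] p [ 588.3 -158.8  125.5] w -0.4 tau7 -6.0095339904364664e-05 q7 -1.1235983032519257
```

View pics/w13.png

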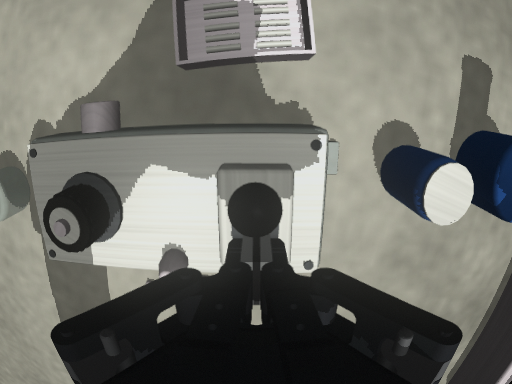

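Call:
servo_tool(rows=[{"dx":0,"dy":0.002,"dz":0,"wx":0,"wy":0,"wz":0,"fingers":1},{"dx":0,"dy":0.002,"dz":0,"wx":0,"wy":0,"wz":0,"fingers":1},{"dx":0,"dy":0.002,"dz":0,"wx":0,"wy":0,"wz":0,"fingers":1},{"dx":0,"dy":0,"dz":0,"wx":0,"wy":0,"wz":0,"fingers":1}])

```text
clock: 19.73
eef_pos: [592.3, -158.2, 125.1]
tool_rot: [-1.855, 1.571, 2.996]
force: [-1.6, -1.1, -1.2]
width: 0.0
```

Call:
servo_tool(rows=[{"dx":0,"dy":0.001,"dz":0,"wx":0,"wy":0,"wz":0,"fingers":1},{"dx":0,"dy":0.001,"dz":0,"wx":0,"wy":0,"wz":0,"fingers":1},{"dx":0,"dy":0,"dz":0,"wx":0,"wy":0,"wz":0,"fingers":1}])

```text
clock: 20.1
eef_pos: [593.8, -158.0, 125.2]
tool_rot: [1.284, 1.571, -0.148]
force: [-0.7, -0.7, -0.7]
width: 0.1
```

```bash
python3 -c "
from h import *
im=snap('wrist','w14');ts(3)
C=np.array([576.6,-84.7]);y=.136;R=np.array([[np.cos(y),-np.sin(y)],[np.sin(y),np.cos(y)]])
for px in [(254.5,208),(254.5,211)]:
  p=atz('wrist',px,132);print(p,R.T@(p[:2]-C)); 
s=ctrl.read_state(); print(R.T@(s['eef_pos'][:2]-C))
print([(x['point'],x['extent']) if 'point' in x else x['extent'] for x in ctrl.search_frame('lock_tip','wrist')])
"
```

```text
t 20.25 T [-0.034  0.245  0.006] sd [0.016 0.018 0.008] F [-1.3 -0.4 -0.6] jaw ang [-82. -82. -82.] p [ 593.8 -158.   125.3] w -0.2 tau7 -4.72195995371294e-05 q7 -1.1273493150914664
[ 616.71934587 -154.34435818  132.        ] [ 30.30643187 -74.44070612]
[ 615.19801285 -154.55224637  132.        ] [ 28.77096074 -74.44041065]
[  7.1389135 -74.9391463]
[[252.9, 207.2, 54.0, 53.5]]
```

View pics/w14.png

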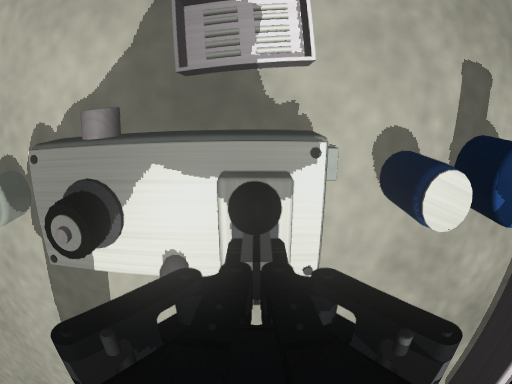

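Call:
servo_tool(rows=[{"dx":0,"dy":0.001,"dz":0,"wx":0,"wy":0,"wz":0,"fingers":1},{"dx":0,"dy":0.001,"dz":0,"wx":0,"wy":0,"wz":0,"fingers":1},{"dx":0,"dy":0,"dz":0,"wx":0,"wy":0,"wz":0,"fingers":1},{"dx":0,"dy":0,"dz":0,"wx":0,"wy":0,"wz":0,"fingers":1}])

```text
clock: 20.8
eef_pos: [595.3, -157.8, 125.3]
tool_rot: [1.496, 1.571, 0.064]
force: [-1.4, 0.2, -1.3]
width: -0.1
```

```bash
python3 -c "
from h import *
ts(3)
"
```

```text
t 20.9 T [-0.041  0.253 -0.022] sd [0.033 0.029 0.006] F [-1.1 -0.2 -1.1] jaw ang [-82. -82. -82.] p [ 595.3 -157.8  125.3] w 0.2 tau7 0.00018927921246358892 q7 -1.1282800379307216
```

Call:
servo_tool(rows=[{"dx":0,"dy":0.001,"dz":0,"wx":0,"wy":0,"wz":0,"fingers":1},{"dx":0,"dy":0,"dz":0,"wx":0,"wy":0,"wz":0,"fingers":1}])

```text
clock: 21.15
eef_pos: [596.0, -157.7, 125.2]
tool_rot: [-2.164, 1.571, 2.687]
force: [-1.2, -0.1, -1.0]
width: 0.1
```

```bash
python3 -c "
from h import *
im=snap('wrist','w15');snap('scene','s3');ts(3)
"
```

```text
t 21.35 T [-0.048  0.285 -0.005] sd [0.035 0.007 0.007] F [-1.1 -0.4 -1.8] jaw ang [-82.  -82.1 -82. ] p [ 596.  -157.7  125.3] w -0.1 tau7 0.00028040773031534627 q7 -1.1287178942736171
```

View pics/s3.png

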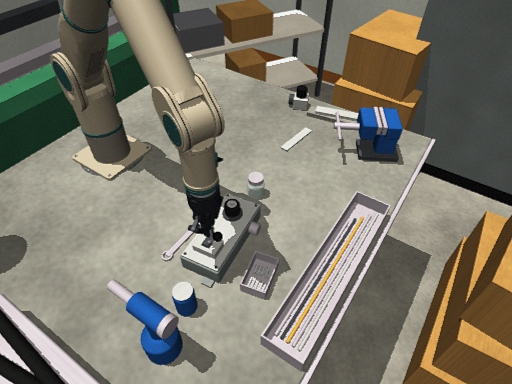

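Call:
servo_tool(rows=[{"dx":0,"dy":0.001,"dz":0,"wx":0,"wy":0,"wz":0,"fingers":1},{"dx":0,"dy":0,"dz":0,"wx":0,"wy":0,"wz":0,"fingers":1}])

```text
clock: 21.6
eef_pos: [596.1, -157.7, 125.2]
tool_rot: [-1.776, 1.57, 3.075]
force: [-3.6, -0.3, 0.2]
width: -0.4
```

```bash
python3 -c "
from h import *
ts(3)
C=np.array([576.6,-84.7]);y=.136;R=np.array([[np.cos(y),-np.sin(y)],[np.sin(y),np.cos(y)]])
im=snap('wrist','w15');e=ctrl.search_frame('lock_tip','wrist')[0]['extent'];print(e,e and R.T@(atz('wrist',e[:2],132)[:2]-C))
"
```

```text
t 21.7 T [-0.114  0.743  0.032] sd [0.023 0.017 0.009] F [-3.4 -0.6  0.1] jaw ang [-82.1 -82.1 -82.1] p [ 596.1 -157.7  125.2] w 0.2 tau7 -0.002851845638360828 q7 -1.1291960537487473
[255.5, 207.5, 50.7, 54.6] [ 32.97487786 -74.92190747]
```

Call:
servo_tool(rows=[{"dx":0,"dy":-0.02,"dz":0,"wx":0,"wy":0,"wz":0,"fingers":1},{"dx":0,"dy":-0.04,"dz":0,"wx":0,"wy":0,"wz":0,"fingers":1},{"dx":-0.04,"dy":-0.04,"dz":0,"wx":0,"wy":0,"wz":0,"fingers":1},{"dx":-0.07,"dy":0,"dz":0,"wx":0,"wy":0,"wz":0,"fingers":1},{"dx":-0.04,"dy":0,"dz":0,"wx":0,"wy":0,"wz":0,"fingers":1}])

```text
clock: 22.42
eef_pos: [525.0, -168.4, 241.1]
tool_rot: [1.256, 1.563, -0.176]
force: [0.2, -0.5, -0.4]
width: 0.2
```

Call:
servo_tool(rows=[{"dx":0,"dy":-0.05,"dz":0,"wx":0,"wy":0,"wz":0,"fingers":1},{"dx":0,"dy":0,"dz":0,"wx":0,"wy":0,"wz":0,"fingers":1},{"dx":0,"dy":0,"dz":0,"wx":0,"wy":0,"wz":0,"fingers":1}])

```text
clock: 22.8
eef_pos: [487.0, -173.1, 238.4]
tool_rot: [1.331, 1.567, -0.1]
force: [0.2, -0.1, 0.2]
width: -0.1
```

```bash
python3 -c "
from h import *
im=snap('wrist','w16')
C=np.array([576.6,-84.7]);y=.136;R=np.array([[np.cos(y),-np.sin(y)],[np.sin(y),np.cos(y)]])
r=ctrl.search_frame('lock_tip','wrist');st()
for e in r[:1]: print(e['extent'],R.T@(atz('wrist',e['extent'][:2],132)[:2]-C))
L=lambda x,z:[*(C+R@[x,-75]),z]
print('pred',proj('wrist',L(33.5,131.7)))
"
```

```text
t 22.9 p [ 486.8 -172.9  237.9] x [ 0.002 -0.    -1.   ] z [ 0.139 -0.99   0.   ] q [ 0.2   0.43  0.12  1.88 -0.07  0.83 -1.07] F [ 0.3  0.2 -0.3] T [ 0.01  -0.053 -0.015] w 0.1
[252.4, 47.9, 31.9, 55.0] [ 20.51788792 -72.17878324]
pred [255.88497891  33.21875948]
```

View pics/w16.png

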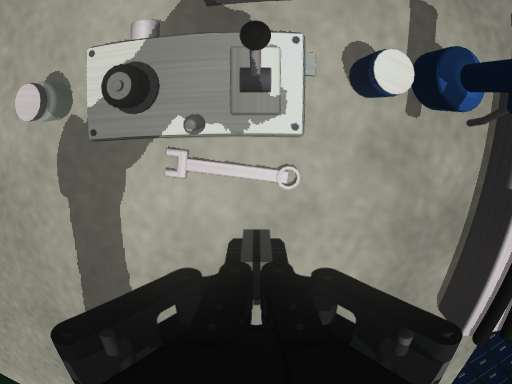

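```bash
python3 -c "
from h import *
print(ctrl.finish_job());st()"
```

```text
the job is handed in; nothing more can be done
None
the job is handed in; nothing more can be done
```

The dial is set six clicks clockwise from its stop and the locking lever is fully over. The job was handed in at about 22.9 s of the 72 s allowed.

- **Dial to stop:** I gripped the dial and turned it anticlockwise in 20° stages. The torque stayed at 0.05–0.07 N m until the stop, where it rose to 0.42 N m about 7.5° past notch zero. That is below the 0.63 N m limit and puts the start at three clicks from the stop.
- **Six clicks back:** I eased back to notch zero and held there, then turned 120° clockwise. The torque about the dial's axis was near zero before I let go, as it should be in a notch.
- **Lever:** I pushed the ball over with about 1 N. At the end of travel the force rose to about 3.4 N and the tool stopped advancing. The limit is 40 N.
- **Last picture:** By eye, the ball sits within about 3 pixels of where x = +33.5 mm should appear. The nosepiece, jar, tin and wrench stand as they did, and the wrist force reads about zero with the arm clear.

**Not confirmed or disagreed:**
- **Spindle height:** I did not measure it directly (0.5 mm a click is too fine for the cameras). The six clicks rest on the angle and the torque readings.
- **Ball position:** In the last check the detector put the ball at x = 20.5 mm. Its box was 32 × 55 pixels and took in the lever's bar, so I relied on the picture. With the lever at its stop, the detector had read 33 mm.
- **Tray, riveter and offcut:** I did not check these separately at the end. The arm never came near them.
- **Refused calls:** My first three move calls were refused for missing keys, and nothing moved.

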